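# Take the window cell out of the barrel and rack all cells

### The job

The laser head's protective windows are due for inspection. With the two-pin spanner turn the barrel's recessed retaining ring anticlockwise to its free stop, lift the window cell out, then turn the empty barrel's ring back clockwise to its locked stop with the spanner and leave the spanner upright in the notches of its cradle. Set that cell and every window cell from the bench gently down on the sloping rack, each flat on the board, handle up, clear of the board's ends, and leave everything else where it is.

Things in the scene. Friction and masses are not known exactly. Their poses are not given: they have to be found in the camera images.
- ring_face (a point): centre of the top face of the dark retaining ring (68 mm inner, 102 mm outer diameter), recessed 6 mm below the barrel's rim. Two blind pin holes, 12 mm (x) by 10.5 mm (y), 9 deep, lie at +42 and -42 mm along this point's y axis; the axes turn with the ring. Tabs under it, at +x and -x, lie over the ears of the cell in the barrel until it is turned free. z up.
- ring (a joint): angle of the retaining ring: 0 at its locked stop (starts within 0.12 of it), grows anticlockwise seen from above, 1.4 rad at its free stop. Stiff (0.2 N m of friction), stays where left. The cell in the barrel comes out only when the ring is turned well past 0.9.
- barrel_mouth (a point): centre of the rim, 56 mm above the bench, of the fixed upright lens barrel: an aluminium tube 124 mm across (inner 108) on a round foot 148 mm across. The axes do not turn with the ring.
- spanner_grip (a point): centre of the black grip block (45 mm in x, 16 thick in y, 46 tall) of the two-pin spanner. Under the block a steel cross-bar, 110 mm long in x, 16 wide, 14 tall; from its underside (37 mm below this point) two 7 mm pins with round ends, 56 mm long, point down at +42 and -42 mm in x. z up, 0.2 kg, same either way round. Starts on its cradle.
- spanner_tips (a point): point midway between the spanner's two pin tips, 93 mm below the middle of its grip block (axes as the spanner's).
- cradle_seat (a point): where the middle of the underside of the spanner's cross-bar belongs on the fixed cradle, 74 mm above the bench: two uprights, 14 mm thick, at +21 and -21 mm along x, each with an open notch 26 mm wide, 10 deep, for the bar, which lies along x with the pins outside the uprights. Grip block centre 37 mm above this point when home. Base 100 x 70 mm.
- board: sloping board of the fixed rack: aluminium, 100 mm (x) by 340 mm (y), tilted 20 degrees, low edge (-x) towards the robot with a lip 14 mm high, 5 thick. Origin: centre of its top surface, 45 mm above the bench; z square to the board, x up the slope. Room for four cells side by side, 80 mm apart.
- cell0_center (a point): window cell held in the barrel under the ring, same shape as the other cells (60 mm tall, grey handle bar 40 x 12 x 20 mm, long in y, at its top). Point: centre, 30 mm above its underside; z up. Underside 25 mm above the bench; ears lie in guides so that it cannot turn; once the ring is free it lifts straight up, 35 mm to clear the barrel.
- cell1_center (a point): window cell upright on the bench, may be absent. Aluminium disc 48 mm across, 12 thick, with two ears (62 mm over the ears along x, 16 wide); above it a bridge handle with a grey bar 40 mm long (y), 12 wide (x), 20 tall, top 60 mm above the underside. 0.12 kg. Point: centre, 30 mm above the underside; z up.
- cell2_center (a point): window cell upright on the bench, may be absent. Aluminium disc 48 mm across, 12 thick, with two ears (62 mm over the ears along x, 16 wide); above it a bridge handle with a grey bar 40 mm long (y), 12 wide (x), 20 tall, top 60 mm above the underside. 0.12 kg. Point: centre, 30 mm above the underside; z up.
- cell3_center (a point): window cell upright on the bench, may be absent. Aluminium disc 48 mm across, 12 thick, with two ears (62 mm over the ears along x, 16 wide); above it a bridge handle with a grey bar 40 mm long (y), 12 wide (x), 20 tall, top 60 mm above the underside. 0.12 kg. Point: centre, 30 mm above the underside; z up.
- wrench: open-ended wrench 160 mm long lying on the bench; bystander
- jar: amber jar 44 mm across, 60 mm tall; bystander (origin at its underside)
- nozzle: copper nozzle cone 34 mm across, 40 mm tall; bystander (origin at its underside)
- puck: black round power-meter puck 66 mm across, 30 mm tall; bystander (origin at its underside)
- carton: cardboard carton 60 x 60 x 50 mm; bystander (origin at its underside)
- bottle: white bottle 60 mm across, 150 mm tall; bystander (origin at its underside)
- gauge: dark steel block 60 x 30 x 20 mm; bystander (origin at its underside)
Not all that is in view belongs to the job. What is shaped like the part that bears cell3_center but green or purple is not meant.

How it is judged:
On the way, in this order (a step that is already met when the one before it is completed fails the run):
1. the spanner's pins are in the holes of the ring, which is still locked (horizontal distance between spanner_tips and ring_face below 0.004 m and z of spanner_tips in the frame of ring_face below -0.004 m and angle between the x axis of spanner_tips and the y axis of ring_face, either way round below 0.12 rad and value of joint ring below 0.4 rad), for 0.1 s.
2. the ring has been turned to its free stop with the spanner in it (horizontal distance between spanner_tips and ring_face below 0.004 m and z of spanner_tips in the frame of ring_face below -0.004 m and angle between the x axis of spanner_tips and the y axis of ring_face, either way round below 0.12 rad and value of joint ring above 1.25 rad), for 0.1 s.
3. the window cell has been lifted out of the barrel and carried clear (horizontal distance between cell0_center and barrel_mouth above 0.1 m), for 0.1 s.
4. the ring has been turned back to its locked stop with the spanner in it (horizontal distance between spanner_tips and ring_face below 0.004 m and z of spanner_tips in the frame of ring_face below -0.004 m and angle between the x axis of spanner_tips and the y axis of ring_face, either way round below 0.12 rad and value of joint ring below 0.15 rad), for 0.1 s.
At the end, for the whole second after the job is handed in: Ring locked (below 0.15 rad); spanner upright home on its cradle (12 mm sideways, 4 mm in height, 0.1 rad); every cell present flat on the board, handle up (0.08 rad, 4 mm), its centre within 28 mm (x) and 150 mm (y) of the board's middle; all at rest (value of joint ring below 0.15 rad and z of spanner_grip in the frame of cradle_seat between 0.033 and 0.041 m and horizontal distance between spanner_grip and cradle_seat below 0.012 m and angle between spanner_grip's own z axis and vertical below 0.1 rad and z of cell0_center in the frame of board between 0.026 and 0.034 m and x of cell0_center in the frame of board between -0.028 and 0.028 m and y of cell0_center in the frame of board between -0.15 and 0.15 m and angle between the z axis of each of cell0_center, cell1_center, cell2_center, cell3_center and the z axis of board, either way round below 0.08 rad and angle between each of cell0_center, cell1_center, cell2_center, cell3_center's own z axis and vertical below 0.6 rad and z of cell1_center in the frame of board between 0.026 and 0.034 m and x of cell1_center in the frame of board between -0.028 and 0.028 m and y of cell1_center in the frame of board between -0.15 and 0.15 m and z of cell2_center in the frame of board between 0.026 and 0.034 m and x of cell2_center in the frame of board between -0.028 and 0.028 m and y of cell2_center in the frame of board between -0.15 and 0.15 m and z of cell3_center in the frame of board between 0.026 and 0.034 m and x of cell3_center in the frame of board between -0.028 and 0.028 m and y of cell3_center in the frame of board between -0.15 and 0.15 m and linear speed of each of cell0, cell1, cell2, cell3, spanner below 0.02 m/s); the robot touches nothing.
It fails at once if a bystander is moved more than 40 mm (distance of any of wrench, jar, nozzle, puck, carton, bottle, gauge from where it was at the start of the episode above 0.04 m).
It fails at once if a window cell hits the rack with more than 60 N (dropped or pressed hard) (contact force between any of cell0, cell1, cell2, cell3 and rack above 60 N).
Of cell1, cell2, cell3 only 2 to 3 are there at a start; the rules pass over those that are not, and their reading is None.
At some moment in a run one of cell1, cell2, cell3 may be knocked a few centimetres aside while the robot is not near it.
It also fails if it takes over 210 s, if anything falls off the work surface, if the arm or the gripper's body presses on something with over 40 N, if the wrist force passes 120 N, or if a joint passes its speed limit or range.

### The arm

A 6-joint arm with a two-finger parallel gripper is mounted at the origin on the work surface. World frame = base frame: x ahead of the robot, y to its left, z up, the work surface at z = 0. Lengths are in m, angles in rad, forces in N, time in s.
With the tool pointing down it reaches from about 0.375 to 0.9 m from the base axis. Payload 3.1 kg.
Tool frame: the origin (TCP) lies at the centre of the arm's flange, where the gripper is bolted on; the fingertips stand 173 mm ahead of it and the grasp point (between the pads) lies 155 mm ahead of it; z points along the fingers, y is the line along which they close (so a half turn about z gives the same grasp; the last joint's range is limited). The gripper opens to 85 mm and grips with 20 to 120 N. Pads are 22 mm wide; open, the fingers measure 114 mm over their backs; the gripper's body (76 mm by 85 mm) begins 54 mm behind the grasp point. The pads swing forward as they close: fully open they stand 13 mm farther back than shut.
Start: joints at [1.101, 0.527, 1.433, -0, 1.181, -0.178], TCP at [0.179, 0.599, 0.405] pointing down, gripper open.
Joint ranges: [-3.08, 3.08], [-0.75, 2.2], [0.22, 2.44], [-1.43, 4.57], [0, 2.65], [-2.85, 2.85]. Speed limits (rad/s): [2.79, 2.79, 3.14, 3.14, 3.14, 3.14].

### API

Orientations are given as a unit quaternion [x, y, z, w].
In Python, from station import * gives the robot as it stands.
- The arm moves only by the shell command python3 -m jog 'ROWS' [OPENING] [FORCE]. ROWS is a JSON object of lists of equal length, an entry for each row: "linear": the shift along the world's x, y, z in mm, a list of three; "turn": the turn about the world's z in units of 5 degrees (1.0 is 5 degrees). A call has 1 to 12 rows; each row shifts and turns the commanded pose from where the row before left it; what a row does not reach is not made up. A row lasts 1/8 s, in which the tool goes at most 62.5 mm and 10.7 degrees, less where a joint would pass 70% of its speed; a pose out of reach is approached as far as the arm can. A call is refused whole if a number of a shift passes 62.5 or a number of a turn 1, either way. A call with a gripper value outside its range is refused whole. OPENING is the opening, from 0 (shut) to 1 (fully open), set as the call begins (- or left out, the last holds). The fingers move at their own pace and stop on an object; FORCE is the grip in N (left out, the last holds). Time passes only in rows, so rows that do not move let the fingers close. It gives the time, the measured TCP pose, the force, the opening and the grip force at its end, in the units of the state.
- sense(): the state, without advancing time (a new reading comes with each control period).
- snapshot(name): name is "side" or "top"; returns the picture (480x640x3 uint8, red, green, blue); there is no depth.
- get_calibration(name): a dict with "fx", "fy", "cx", "cy" (pixels), "dist_coeffs" ([k1, k2, p1, p2, k3] as OpenCV has them; the pictures are not rectified), "world_to_cam" (4x4, takes a point from world to camera coordinates). Camera axes: x right, y down, z forward; pixel columns grow to the right and rows downward; lengths in m; the calibration is good to about 2 mm. A picture is of the moment at which its call begins. get_calibration takes no time and is no camera call.
- sign_off(): hands the job in; it is judged then, once.
The state is a dict: "t": time; "q": joint angles; "qd": joint speeds; "tau": joint torques, N m; "tcp_pos": TCP position; "tool_rot": TCP orientation; "force": force on the tool from outside, world axes, zero at the start; "ft_torque": the same for the moment, N m; "finger_gap": opening from 0.0 (shut) to 1.0 (fully open); "gripper_force": force on a finger pad.
Only numpy, scipy, OpenCV 4.12 (cv2) and the standard library are available. Lean on these libraries where they do the work, as an engineer would, in place of code of your own. Each camera call takes 0.05 s, during which the arm holds its last target. There are 200 camera calls.

## Working session

There is one attempt and no reset: what is moved stays moved. The work goes in short steps, Python scripts to look and compute and a shell command to move; the robot and the scene stay as the last step left them, time stands still between calls to the robot, and variables do not carry over. Pictures are saved under pics/ and viewed, at most 14 in all, crops included, and the job is handed in when it is done.

```bash
ls; mkdir -p pics; python3 - <<'E'
from station import *
import cv2
for n in("side","top"):
    cv2.imwrite(f"pics/{n}0.png",snapshot(n)[:,:,::-1])
    print(n,get_calibration(n))
s=sense();print(s)
E
```

```text
pics
side {'fx': 484.6712221797583, 'fy': 484.6712221797583, 'cx': 314.4838281047135, 'cy': 233.44059171868076, 'dist_coeffs': array([0.02204926, 0.        , 0.        , 0.        , 0.        ]), 'world_to_cam': array([[ 0.99006744, -0.13980576,  0.01486004, -0.50522106],
       [-0.05867035, -0.50689851, -0.8600068 ,  0.13574902],
       [ 0.12776644,  0.85059288, -0.51006616,  1.02021356],
       [ 0.        ,  0.        ,  0.        ,  1.        ]])}
top {'fx': 508.7412585304591, 'fy': 508.7412585304591, 'cx': 318.26180939333443, 'cy': 237.52686820280147, 'dist_coeffs': array([-0.04301268,  0.        ,  0.        ,  0.        ,  0.        ]), 'world_to_cam': array([[-0.02015259, -0.99960606, -0.01953461,  0.04534553],
       [-0.9904996 ,  0.02261976, -0.13564251,  0.51536928],
       [ 0.13603095,  0.01661548, -0.99056525,  1.12917695],
       [ 0.        ,  0.        ,  0.        ,  1.        ]])}
{'t': 0.1, 'q': array([ 1.10150369e+00,  5.28327568e-01,  1.43380214e+00,  2.64076543e-05,
        1.18141425e+00, -1.78481026e-01]), 'qd': array([ 0.0021646 , -0.00097147, -0.00490562,  0.00100174,  0.00026485,
        0.00141144]), 'tau': array([-1.80527218e-04, -4.43309963e+01, -1.78586912e+01, -2.02330657e-04,
        3.84217667e-03, -5.60028951e-06]), 'tcp_pos': array([0.1790136 , 0.59847402, 0.4038503 ]), 'tool_rot': array([ 1.44898864e-01,  9.89445990e-01, -9.21034821e-04, -3.22079615e-04]), 'force': array([-0.13275163,  0.55862499, -0.54210167]), 'ft_torque': array([-4.81427376e-05, -1.09233287e-02, -1.06830617e-02]), 'gripper_force': 0.0, 'finger_gap': 0.9980654406701416}
```

View pics/top0.png

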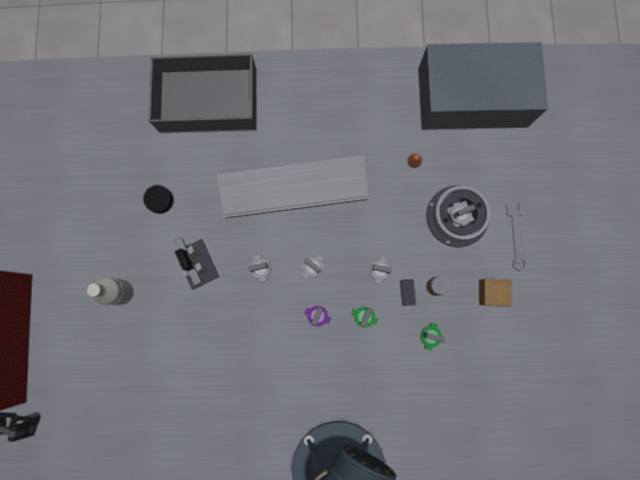

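View pics/side0.png

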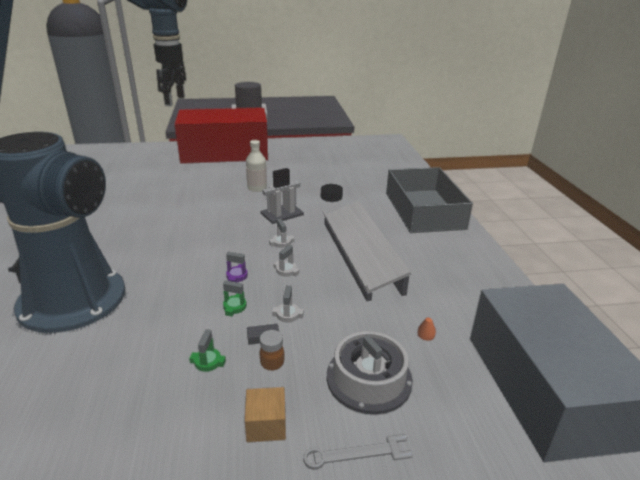

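The three grey cells in the top view are at (260,268), (313,267) and (381,270), and the held cell is in the barrel at (462,213). The lookalikes are purple (317,316) and green (365,317), (431,336). The spanner is at about (185,259) and the rack board at about (293,187). I'll check these in one close crop composite.

```bash
cat > h.py <<'E'
import numpy as np, cv2
from station import *
C={n:get_calibration(n) for n in("side","top")}
def K(n):
    c=C[n];return np.array([[c["fx"],0,c["cx"]],[0,c["fy"],c["cy"]],[0,0,1]])
def ray(n,px):
    c=C[n];u=cv2.undistortPoints(np.array([[px]],float),K(n),c["dist_coeffs"])[0,0]
    T=c["world_to_cam"];R=T[:3,:3];o=-R.T@T[:3,3];d=R.T@np.array([u[0],u[1],1]);return o,d/np.linalg.norm(d)
def onz(n,px,z):
    o,d=ray(n,px);return o+d*(z-o[2])/d[2]
def tri(pt,ps):
    A=np.zeros((3,3));b=np.zeros(3);r=[ray("top",pt),ray("side",ps)]
    for o,d in r:
        P=np.eye(3)-np.outer(d,d);A+=P;b+=P@o
    x=np.linalg.solve(A,b);return x,[np.linalg.norm((np.eye(3)-np.outer(d,d))@(x-o)) for o,d in r]
def proj(n,p):
    T=C[n]["world_to_cam"];return cv2.projectPoints(np.array(p,float).reshape(-1,3),cv2.Rodrigues(T[:3,:3])[0],T[:3,3],K(n),C[n]["dist_coeffs"])[0][:,0]
def avg(n,k=4):
    return np.mean([snapshot(n).astype(float) for _ in range(k)],0).astype(np.uint8)[:,:,::-1].copy()
def crop(im,x0,y0,w,h,s):
    o=cv2.resize(im[y0:y0+h,x0:x0+w],None,fx=s,fy=s,interpolation=cv2.INTER_CUBIC)
    for x in range((x0+9)//10*10,x0+w,10):
        cv2.line(o,((x-x0)*s+s//2,0),((x-x0)*s+s//2,5 if x%50 else 12),(0,0,255),1); 
        if x%20==0: cv2.putText(o,str(x),((x-x0)*s-8,20),0,.35,(0,255,255),1)
    for y in range((y0+9)//10*10,y0+h,10):
        cv2.line(o,(0,(y-y0)*s+s//2),(5,(y-y0)*s+s//2),(0,0,255),1)
        if y%20==0: cv2.putText(o,str(y),(8,(y-y0)*s+8),0,.35,(0,255,255),1)
    return o
E
python3 - <<'E'
from h import *
t=avg("top");s=avg("side");np.savez("i0.npz",t=t,s=s)
a=crop(t,425,175,76,76,5);b=crop(s,320,325,100,85,4)
c=crop(t,165,225,76,76,5);d=crop(s,250,155,100,75,4)
f=lambda m:cv2.copyMakeBorder(m,0,380-m.shape[0] if m.shape[0]<380 else 0,0,0,0)
o=np.vstack([np.hstack([a,b[:340] if 0 else cv2.copyMakeBorder(b,0,40,0,0,0)]),np.hstack([c,cv2.copyMakeBorder(d,0,80,0,0,0)])])
cv2.imwrite("pics/c1.png",o[:380]);cv2.imwrite("pics/c2.png",o[380:]);print(o.shape)
E
```

```text
(760, 780, 3)
```

View pics/c1.png

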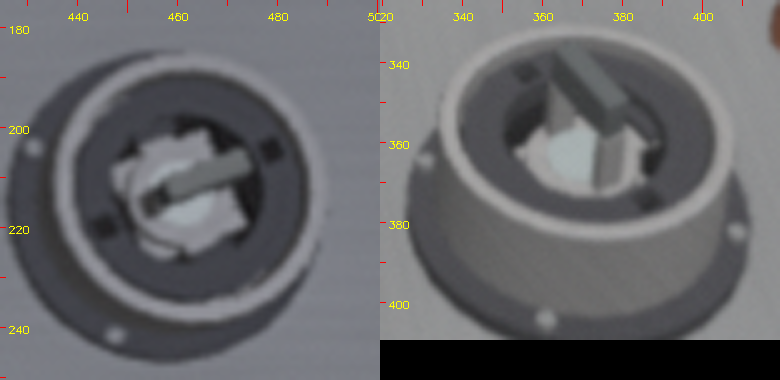

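View pics/c2.png

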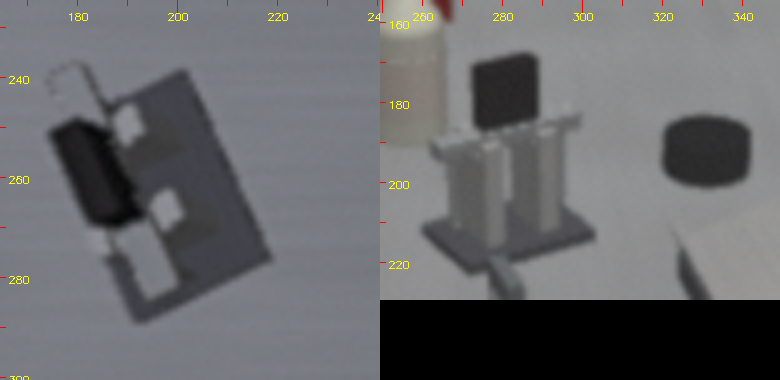

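The ring holes are at top (478.7,204.5) and (445.5,219.7), and at side (356,342) and (386.5,375). They lie along the cell's handle, so the ring is near locked. The spanner is on its cradle with the bar ends at top of about (179,242) and (196,281). Next I'll measure these and look at the cells.

```bash
python3 - <<'E'
from h import *
z=np.load("i0.npz");t,s=z["t"],z["s"]
def dark(im,p,r,w=4):
    g=cv2.cvtColor(im,cv2.COLOR_BGR2GRAY).astype(float);x,y=int(round(p[0])),int(round(p[1]))
    a=g[y-r:y+r+1,x-r:x+r+1];bg=np.median(np.r_[a[0],a[-1],a[:,0],a[:,-1]]);k=np.clip(bg-a-6,0,None)
    Y,X=np.mgrid[y-r:y+r+1,x-r:x+r+1];return [(X*k).sum()/k.sum(),(Y*k).sum()/k.sum()]
hA=dark(t,(478.7,204.5),3),dark(s,(356,342),4)
hB=dark(t,(445.5,219.7),3),dark(s,(386.5,375),4)
print(hA,hB)
A,ra=tri(*hA);B,rb=tri(*hB);print("holes",A,ra,B,rb,np.linalg.norm(A-B))
print("onz",onz("top",hA[0],.048),onz("top",hB[0],.048),onz("side",hA[1],.048),onz("side",hB[1],.048))
# rim: bright ring ellipse top
for n in("top","side"):
    o,d=ray(n,(320,240));print(n,"cam",o)
hsv=cv2.cvtColor(s,cv2.COLOR_BGR2HSV)
g=cv2.cvtColor(t,cv2.COLOR_BGR2GRAY);m=(g<40).astype(np.uint8)
n,l,st,c=cv2.connectedComponentsWithStats(m)
for i in range(1,n):
    if st[i,4]>30 and 160<c[i,0]<215 and 230<c[i,1]<300: print("grip blk",st[i],c[i],cv2.minAreaRect(np.argwhere(l==i)[:,::-1].astype(np.float32)))
rows=[np.hstack([crop(t,x-22,y-22,44,44,6) for x,y in((260,268),(313,267),(381,270))]),np.hstack([crop(s,x-22,y-22,44,44,6) for x,y in((282,236),(287,263),(288,305))])]
cv2.imwrite("pics/c3.png",np.vstack(rows))
cv2.imwrite("pics/c4.png",np.vstack([crop(t,210,145,165,80,4),crop(s,310,195,110,110,4)[:, :].copy() if 0 else cv2.copyMakeBorder(crop(s,310,200,110,100,2),0,0,0,440,0)]))
E
```

```text
([np.float64(478.75079872204475), np.float64(204.59105431309905)], [np.float64(356.61189801699715), np.float64(343.3186968838527)]) ([np.float64(445.84952978056424), np.float64(219.72413793103448)], [np.float64(386.4370664023786), np.float64(374.62140733399406)])
holes [ 0.5509689  -0.31317902  0.10657413] [np.float64(0.019175504885285664), np.float64(0.01917550488528576)] [ 0.58031158 -0.27562548 -0.01552173] [np.float64(0.02094252740269463), np.float64(0.020942527402694613)] 0.1310673950780252
onz [ 0.58197193 -0.3335394   0.048     ] [ 0.54869515 -0.25646751  0.048     ] [ 0.54780112 -0.25585157  0.048     ] [ 0.58044092 -0.33219837  0.048     ]
top cam [0.35778389 0.01490831 1.18931524]
side cam [ 0.37781832 -0.86960823  0.6446291 ]
grip blk [176 249  18  21 209] [184.20095694 259.41148325] ((184.26710510253906, 259.2876892089844), (22.262598037719727, 10.014031410217285), 65.55604553222656)
```

View pics/c3.png

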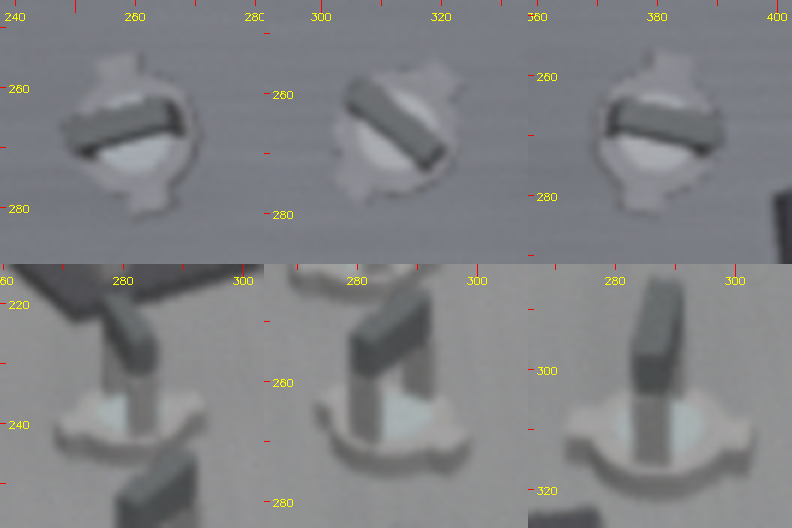

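View pics/c4.png

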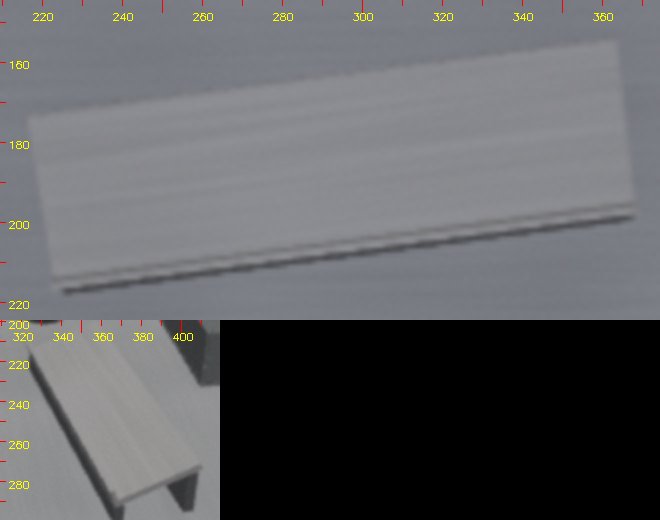

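```bash
python3 - <<'E'
from h import *
np.set_printoptions(precision=4,suppress=True)
print("holes",tri((478.75,204.59),(386.44,374.62)),tri((445.85,219.72),(356.6,343.3)))
print("grip top",onz("top",(181.5,258.7),.134),"bar",onz("top",(187.1,260.2),.088),"blk",tri((183.5,259.2),(281,177.3)))
b=[onz("top",(165+x/5-.5,225+y/5-.5),.088) for x,y in((46,82),(82,62),(143,293),(181,277))]
v=(b[0]+b[1]-b[2]-b[3])/2;print("bar len",np.linalg.norm(v),"ang",np.degrees(np.arctan2(v[1],v[0])))
for n,x0,y0,off,p,q,c,sd,e in(("a",238,246,0,(68,134),(170,105),(257.8,266.7),(281.3,225.3),(260.2,267.7)),("b",291,245,264,(350,90),(438,158),(312.2,265.2),(285.5,251.8),(313,266.7)),("c",359,248,528,(612,108),(722,135),(381.5,268.5),(287.2,294.5),(379.9,269.4))):
    P,Q=[onz("top",(x0+(a[0]-off)/6-.5,y0+a[1]/6-.5),.058) for a in(p,q)];d=Q-P
    print(n,tri(c,sd),"onz.05",onz("top",c,.05),onz("side",sd,.05),"ears",onz("top",e,.012),"barang",np.degrees(np.arctan2(d[1],d[0])),np.linalg.norm(d))
HL,HR=onz("top",(216.5,173.8),.062),onz("top",(363.3,154.5),.062)
LL,LR=onz("top",(222.8,214),.041),onz("top",(367.5,195.3),.041)
print("board",HL,HR,LL,LR,"len",np.linalg.norm(HL-HR),"side",tri((363.3,154.5),(409.5,273)),onz("side",(368.5,291),.04))
d=HL-HR;print(np.degrees(np.arctan2(d[1],d[0])))
d=LL-LR;print(np.degrees(np.arctan2(d[1],d[0])))
s=sense();print(s["tcp_pos"],s["tool_rot"])
E
```

```text
holes (array([ 0.5809, -0.3331,  0.049 ]), [np.float64(0.0008162454385821392), np.float64(0.000816245438582442)]) (array([ 0.5481, -0.2563,  0.0485]), [np.float64(0.00047752651975592995), np.float64(0.00047752651975613275)])
grip top [0.4644 0.3207 0.134 ] bar [0.4655 0.3216 0.088 ] blk (array([0.4647, 0.3231, 0.1106]), [np.float64(0.0009321909738705367), np.float64(0.0009321909738705931)])
bar len 0.1046032766320701 ang 25.303310267768325
a (array([0.451 , 0.1715, 0.0494]), [np.float64(0.00013087487622912876), np.float64(0.000130874876229157)]) onz.05 [0.4511 0.1714 0.05  ] [0.4508 0.1705 0.05  ] ears [0.4518 0.171  0.012 ] barang -75.2961755374594 0.03947279800667968
b (array([0.4511, 0.0489, 0.0502]), [np.float64(0.0007312944401473055), np.float64(0.0007312944401472439)]) onz.05 [0.4519 0.0489 0.05  ] [0.4504 0.0491 0.05  ] ears [0.4515 0.0482 0.012 ] barang -128.91780822230464 0.04142570292288865
c (array([ 0.4405, -0.1061,  0.0497]), [np.float64(0.0005558110662036877), np.float64(0.0005558110662035736)]) onz.05 [ 0.441  -0.1061  0.05  ] [ 0.4399 -0.1065  0.05  ] ears [ 0.4418 -0.1064  0.012 ] barang -105.14680347621098 0.04179954909391102
board [0.6652 0.264  0.062 ] [ 0.7019 -0.0731  0.062 ] [0.5752 0.2531 0.041 ] [ 0.611  -0.0811  0.041 ] len 0.3390063230215603 side (array([ 0.702 , -0.0732,  0.0569]), [np.float64(0.0014106751221451316), np.float64(0.0014106751221449774)]) [ 0.6067 -0.1022  0.04  ]
96.2085765598755
96.10333156410171
[0.1791 0.5987 0.4047] [ 0.1449  0.9894 -0.     -0.    ]
```

```bash
python3 -m jog '{"linear":[[36,-35,0],[36,-35,0],[36,-35,0],[36,-35,0],[36,-35,0],[36,-35,0],[36,-35,0],[34,-31.5,0],[0,0,-40],[0,0,0]],"turn":[1,1,1,1,1,1,1,1,0.4,0]}' 1 60
```

```text
t: 1.75
tcp_pos: [0.4645, 0.3212, 0.3624]
tool_rot: [-0.218, 0.976, -0.001, -0.003]
force: [-0.3, 0.1, 0.5]
finger_gap: 0.999
gripper_force: 0.0
```

```bash
python3 -m jog '{"linear":[[0.3,0.5,-40],[0,0,-40],[0,0,-14.5],[0,0,0]],"turn":[0,0,0,0]}' && python3 -m jog '{"linear":[[0,0,0],[0,0,0],[0,0,0],[0,0,0],[0,0,0],[0,0,0]],"turn":[0,0,0,0,0,0]}' 0 100
```

```text
t: 2.25
tcp_pos: [0.4653, 0.3232, 0.2704]
tool_rot: [-0.22, 0.976, -0.0, -0.0]
force: [-0.3, 0.4, 0.5]
finger_gap: 1.001
gripper_force: 0.0
t: 3.0
tcp_pos: [0.4656, 0.3228, 0.2708]
tool_rot: [-0.219, 0.976, 0.0, 0.0]
force: [-0.3, -0.2, 5.2]
finger_gap: 0.174
gripper_force: 97.4
```

```bash
python3 -m jog '{"linear":[[0,0,20],[0,0,40],[0,0,40],[8,-48,0],[8,-48,0],[8,-48,0],[8,-48,0],[8,-48,0],[8,-48,0],[8,-48,0],[8,-48,0],[8,-48,0]],"turn":[0,0,0,-1,-1,-1,-1,-1,-1,-1,-1,-1]}' && python3 -m jog '{"linear":[[7,-48,0],[7,-48,0],[7,-48,0],[7,-41.5,0],[0,0,0],[0,0,0],[0,0,0],[0,0,0],[0,0,0],[0,0,0]],"turn":[-1,-1,-1,-1,-1,-1,-1,-1,-1,-0.4]}'
python3 - <<'E'
from h import *
t=avg("top",3);s=avg("side",3);np.savez("i1.npz",t=t,s=s)
print(sense()["tcp_pos"],sense()["tool_rot"],sense()["finger_gap"])
x=sense()["tcp_pos"];a=np.radians(113.3);u=np.array([np.cos(a),np.sin(a),0])
for k in(1,-1):
    p=np.array([*x[:2],.1185])+k*.042*u;print(proj("top",p),proj("side",p))
cv2.imwrite("pics/c5.png",np.hstack([crop(t,425,165,80,95,5),crop(s,310,260,110,118,4)[:475]]) if 0 else np.hstack([crop(t,425,165,80,90,5),crop(s,320,285,100,112,4)[:450]]))
E
```

```text
t: 4.5
tcp_pos: [0.5373, -0.1108, 0.3694]
tool_rot: [0.172, 0.985, 0.0, -0.001]
force: [0.6, -0.5, -2.6]
finger_gap: 0.174
gripper_force: 97.5
t: 5.75
tcp_pos: [0.5652, -0.2946, 0.3692]
tool_rot: [0.55, 0.835, 0.0, -0.001]
force: [0.2, -0.2, -2.2]
finger_gap: 0.179
gripper_force: 97.6
[ 0.56545263 -0.29470381  0.37008027] [ 5.49220188e-01  8.35677673e-01  9.96139056e-06 -1.07706391e-04] 0.1769067580542097
[[453.22483216 214.03779824]] [[359.72285326 311.96984935]]
[[488.2044602  197.99440543]] [[391.71677957 342.49873476]]Traceback (most recent call last):
  File "<stdin>", line 7, in <module>
    return _nx.concatenate(arrs, 1, dtype=dtype, casting=casting)
           ~~~~~~~~~~~~~~~^^^^^^^^^^^^^^^^^^^^^^^^^^^^^^^^^^^^^^^
ValueError: all the input array dimensions except for the concatenation axis must match exactly, but along dimension 0, the array at index 0 has size 450 and the array at index 1 has size 448
```

```bash
python3 -m jog '{"linear":[[0,0,-25],[0,0,-25],[0,0,0],[0,0,0]],"turn":[0,0,0,0]}'
python3 - <<'E'
from h import *
t=avg("top",3);s=avg("side",3);np.savez("i1.npz",t=t,s=s)
print(sense()["tcp_pos"])
x=sense()["tcp_pos"];a=np.radians(113.3);u=np.array([np.cos(a),np.sin(a),0])
for k in(1,-1):
    p=np.array([*x[:2],x[2]-.252])+k*.042*u;print(p,proj("top",p),proj("side",p))
cv2.imwrite("pics/c5.png",np.hstack([crop(t,425,165,74,80,5),crop(s,330,300,80,80,5)]))
E
```

```text
t: 6.55
tcp_pos: [0.5658, -0.295, 0.321]
tool_rot: [0.549, 0.836, -0.0, 0.001]
force: [-1.0, 0.4, -2.1]
finger_gap: 0.173
gripper_force: 97.6
[ 0.56559632 -0.29484477  0.32108327]
[ 0.5489834  -0.25627002  0.06908327] [[447.91148181 217.98940905]] [[358.05028752 334.31190444]]
[ 0.58220923 -0.33341952  0.06908327] [[481.43322285 202.61118912]] [[388.89496673 365.66870883]]
```

View pics/c5.png

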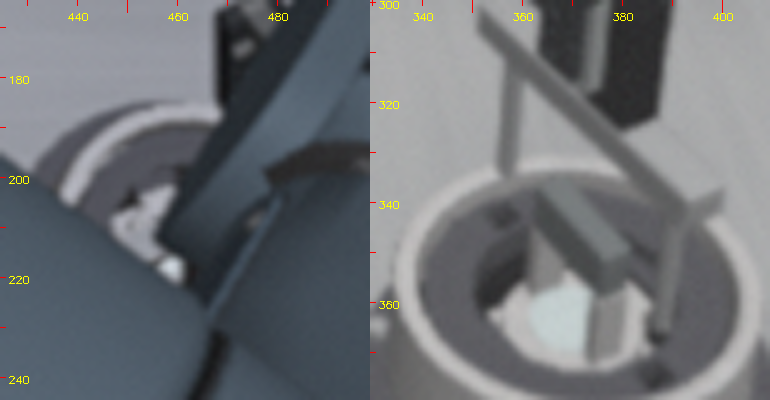

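The side view shows the pin tips at about (357.1,333.9) and (388.3,366.5), just above the holes at (356.6,343.3) and (386.4,374.6). I'll work out the offset from the same view.

```bash
python3 - <<'E'
from h import *
np.set_printoptions(precision=4,suppress=True)
T=[onz("side",p,.069) for p in((357.1,333.7),(388.3,366.3))]
H=[onz("side",p,.048) for p in((356.6,343.3),(386.44,374.62))]
print(T,H,np.mean(H,0)-np.mean(T,0))
for q in(T,H):
    d=q[0]-q[1];print(np.linalg.norm(d),np.degrees(np.arctan2(d[1],d[0])))
E
```

```text
[array([ 0.5477, -0.2545,  0.069 ]), array([ 0.5809, -0.3345,  0.069 ])] [array([ 0.5478, -0.2558,  0.048 ]), array([ 0.5804, -0.3322,  0.048 ])] [-0.0002  0.0005 -0.021 ]
0.08667834666983032 112.53520830129021
0.08307959200097167 113.14564027031793
```

```bash
python3 -m jog '{"linear":[[0,0,-10],[0,0,-7],[0,0,-2],[0,0,-2],[0,0,0]],"turn":[0,0,0,0,0]}';python3 -m jog '{"linear":[[0,0,-2],[0,0,0]],"turn":[0,0]}'
```

```text
t: 7.48
tcp_pos: [0.5655, -0.2947, 0.299]
tool_rot: [0.549, 0.836, 0.0, -0.0]
force: [-0.6, -0.1, -2.3]
finger_gap: 0.171
gripper_force: 97.6
t: 7.72
tcp_pos: [0.5654, -0.2947, 0.2972]
tool_rot: [0.549, 0.836, 0.0, -0.0]
force: [-0.2, -0.2, -2.0]
finger_gap: 0.176
gripper_force: 97.6
```

```bash
python3 -m jog '{"linear":[[0,0,-1.5],[0,0,-1],[0,0,0]],"turn":[0,0,0]}';python3 -m jog '{"linear":[[0,0,0],[0,0,0],[0,0,0]],"turn":[1,1,0]}'; python3 -c "from station import *;print(sense()['ft_torque'])"
```

```text
t: 8.1
tcp_pos: [0.5654, -0.2947, 0.2946]
tool_rot: [0.549, 0.836, 0.0, -0.0]
force: [0.8, 0.1, -2.4]
finger_gap: 0.175
gripper_force: 97.6
t: 8.48
tcp_pos: [0.5654, -0.2948, 0.2947]
tool_rot: [0.475, 0.88, 0.0, -0.0]
force: [-0.4, 0.2, -3.1]
finger_gap: 0.176
gripper_force: 97.6
[-0.02599623 -0.02117901 -0.01490533]
```

```bash
python3 -m jog '{"linear":[[0,0,0],[0,0,0],[0,0,0],[0,0,0],[0,0,0],[0,0,0],[0,0,0],[0,0,0]],"turn":[1,1,1,1,1,1,1,1]}'; python3 -c "from station import *;print(sense()['ft_torque'])"
python3 -m jog '{"linear":[[0,0,0],[0,0,0],[0,0,0],[0,0,0]],"turn":[1,1,1,1]}'; python3 -c "from station import *;print(sense()['ft_torque'])
import cv2;s=snapshot('side')[:,:,::-1];cv2.imwrite('pics/c6.png',cv2.resize(s[280:400,310:430],None,fx=5,fy=5,interpolation=2))"
```

```text
t: 9.48
tcp_pos: [0.5654, -0.2947, 0.2947]
tool_rot: [0.145, 0.989, 0.0, -0.0]
force: [0.4, 0.0, -1.6]
finger_gap: 0.17
gripper_force: 97.6
[ 0.03488839  0.03483724 -0.18631957]
t: 9.98
tcp_pos: [0.5654, -0.2947, 0.2947]
tool_rot: [-0.029, 1.0, 0.0, -0.0]
force: [-0.6, -0.1, -1.7]
finger_gap: 0.174
gripper_force: 97.6
[ 0.04529156  0.06204522 -0.18024823]
```

View pics/c6.png

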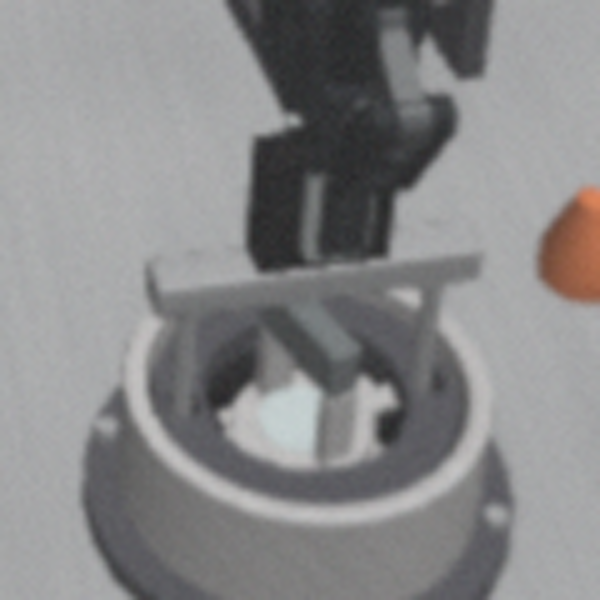

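The spanner is seated in the holes and turning the ring, with the torque at friction level. I'll continue to the stop.

```bash
T='from station import *;print(sense()["ft_torque"][2],sense()["tool_rot"])'; python3 -m jog '{"linear":[[0,0,0],[0,0,0]],"turn":[1,0]}'>/dev/null; python3 -c "$T"; python3 -m jog '{"linear":[[0,0,0],[0,0,0]],"turn":[0.6,0]}'>/dev/null; python3 -c "$T"; python3 -m jog '{"linear":[[0,0,0],[0,0,0]],"turn":[0.6,0]}'>/dev/null; python3 -c "$T"; python3 -m jog '{"linear":[[0,0,0],[0,0,0]],"turn":[0.5,0]}'>/dev/null; python3 -c "$T"
```

```text
0.004479609250382127 [-7.14745674e-02  9.97442418e-01  5.93466797e-05 -7.62199428e-05]
-0.06449929546230813 [-9.75359352e-02  9.95231990e-01  1.36768031e-04 -9.16880741e-05]
-0.294962045369761 [-1.23319231e-01  9.92367027e-01  2.22383341e-04 -4.18297217e-05]
-1.861673555399617 [-1.42586378e-01  9.89782006e-01  7.27902315e-04  4.18235831e-04]
```

```bash
python3 -m jog '{"linear":[[0,0,0],[0,0,0],[0,0,10],[0,0,30],[0,0,35.5],[-7.7,47.5,0],[-7.7,47.5,0],[-7.7,47.5,0],[-7.7,47.5,0],[-7.7,47.5,0],[-7.7,47.5,0],[-7.7,47.5,0]],"turn":[-0.6,0,0,0,0,0,0,0,0,0,0,0]}' && python3 -m jog '{"linear":[[-7.7,47.5,0],[-7.7,47.5,0],[-7.7,47.5,0],[-7.7,47.5,0],[-7.7,47.5,0],[-7.6,47.5,0],[0,0,0],[0,0,0]],"turn":[1,1,0.3,0,0,0,0,0]}'
python3 - <<'E'
from station import *
import cv2
s=snapshot('side')[:,:,::-1];cv2.imwrite('pics/c7.png',cv2.resize(s[120:240,240:360],None,fx=4,fy=4,interpolation=2))
E
```

```text
t: 12.52
tcp_pos: [0.5115, 0.0391, 0.3713]
tool_rot: [-0.121, 0.993, -0.001, 0.001]
force: [0.4, 0.5, -1.3]
finger_gap: 0.173
gripper_force: 98.0
t: 13.52
tcp_pos: [0.4653, 0.3227, 0.3707]
tool_rot: [-0.22, 0.975, -0.0, 0.0]
force: [0.5, -0.5, -1.4]
finger_gap: 0.175
gripper_force: 98.1
```

View pics/c7.png

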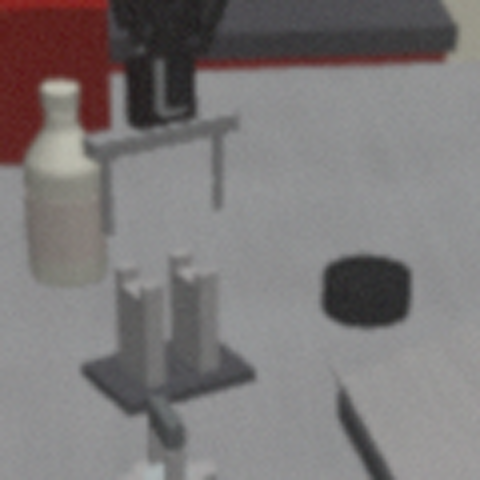

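The spanner hangs level above the two notches, so I'll lower it home.

```bash
python3 -m jog '{"linear":[[0,0,-40],[0,0,-40],[0,0,-14],[0,0,-4],[0,0,-1.5],[0,0,0]],"turn":[0,0,0,0,0,0]}' && python3 -m jog '{"linear":[[0,0,0],[0,0,0],[0,0,0],[0,0,0],[0,0,0],[0,0,0]],"turn":[0,0,0,0,0,0]}' 1
```

```text
t: 14.32
tcp_pos: [0.4659, 0.3229, 0.2719]
tool_rot: [-0.219, 0.976, 0.0, 0.001]
force: [0.7, -0.1, -1.7]
finger_gap: 0.172
gripper_force: 98.2
t: 15.08
tcp_pos: [0.4654, 0.3228, 0.2706]
tool_rot: [-0.219, 0.976, -0.0, -0.0]
force: [-0.3, 0.4, 0.0]
finger_gap: 1.0
gripper_force: 0.0
```

```bash
python3 -m jog '{"linear":[[0,0,50],[0,0,50],[7.7,-47.5,0],[7.7,-47.5,0],[7.7,-47.5,0],[7.7,-47.5,0],[7.7,-47.5,0],[7.7,-47.5,0],[7.7,-47.5,0],[7.7,-47.5,0],[7.7,-47.5,0],[7.7,-47.5,0]],"turn":[0,0,-1,-1,-1,-1,-1,-1,-1,-1,-1,-1]}' 0.7 && python3 -m jog '{"linear":[[7.7,-47.5,0],[7.7,-47.5,0],[7.2,-47.5,0],[0,0,-40],[0,0,-40],[0,0,-20],[0,0,0],[0,0,0],[0,0,0]],"turn":[-1,-1,-1,-1,-1,-1,-1,-1,-0.4]}'
python3 - <<'E'
from h import *
np.set_printoptions(precision=4,suppress=True)
print(onz("top",(466.1,209.5),.085))
t=avg("top",2);s=avg("side",2)
# spanner home check: black block
for n,im,z0 in(("top",t,np.load("i0.npz")["t"]),("side",s,np.load("i0.npz")["s"])):
    for k in(z0,im):
        g=cv2.cvtColor(k,cv2.COLOR_BGR2GRAY);y,x=(slice(235,285),slice(165,215)) if n=="top" else (slice(160,200),slice(262,300))
        m=g[y,x]<45;a=np.argwhere(m);print(n,a.mean(0)[::-1],len(a))
cv2.imwrite("pics/c8.png",np.hstack([crop(t,240,235,170,80,3)[:240,:400],crop(s,330,290,80,80,3)[:240]]))
E
```

```text
t: 16.58
tcp_pos: [0.5425, -0.1538, 0.3707]
tool_rot: [0.215, 0.977, 0.0, 0.0]
force: [-0.1, -0.7, 0.1]
finger_gap: 0.699
gripper_force: 0.0
t: 17.7
tcp_pos: [0.565, -0.2947, 0.2704]
tool_rot: [0.55, 0.835, 0.0, -0.0]
force: [0.3, 0.0, -0.6]
finger_gap: 0.699
gripper_force: 0.0
[ 0.5643 -0.2936  0.085 ]
top [19.2083 24.4861] 216
top [18.4031 24.2755] 196
side [18.6765 17.6814] 204
side [19.8333 16.1667] 12
```

View pics/c8.png

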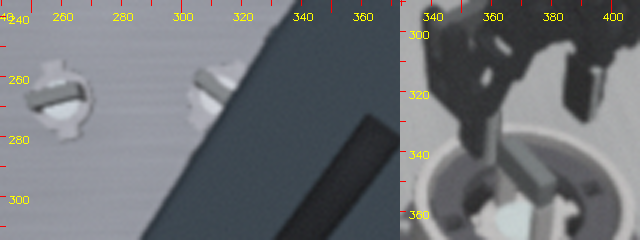

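Fingers straddle cell0's handle. The ring holes are now on the ear line, so the ring is free. I'll descend, grip and lift.

```bash
python3 -m jog '{"linear":[[0,0,-20],[0,0,-18],[0,0,0]],"turn":[0,0,0]}' && python3 -m jog '{"linear":[[0,0,0],[0,0,0],[0,0,0],[0,0,0],[0,0,0]],"turn":[0,0,0,0,0]}' 0 40 && python3 -m jog '{"linear":[[0,0,3],[0,0,4],[0,0,0]],"turn":[0,0,0]}'
```

```text
t: 18.27
tcp_pos: [0.5644, -0.2943, 0.2309]
tool_rot: [0.549, 0.836, 0.0, -0.002]
force: [-0.2, -0.2, 0.2]
finger_gap: 0.699
gripper_force: 0.0
t: 18.9
tcp_pos: [0.5653, -0.295, 0.2335]
tool_rot: [0.549, 0.836, -0.0, 0.001]
force: [0.2, 0.6, 4.4]
finger_gap: 0.129
gripper_force: 41.0
t: 19.27
tcp_pos: [0.5651, -0.2949, 0.2399]
tool_rot: [0.549, 0.835, -0.0, 0.0]
force: [-0.2, -1.6, -0.6]
finger_gap: 0.134
gripper_force: 40.3
```

```bash
python3 -m jog '{"linear":[[0,0,20],[0,0,30],[0,0,30],[11.1,44,0],[11.1,44,0],[11.1,44,0],[11.1,44,0],[11.1,44,0],[11.2,43.7,0],[0,0,0],[0,0,0],[0,0,0]],"turn":[0,0,0,1,1,1,1,1,1,1,1,1]}' && python3 -m jog '{"linear":[[0,0,0],[0,0,0],[0,0,0],[0,0,0],[0,0,-20],[0,0,-20],[0,0,-16],[0,0,0],[0,0,0]],"turn":[1,1,1,1,1,0.57,0,0,0]}' 0 30
python3 - <<'E'
from station import *
import cv2
s=snapshot('side')[:,:,::-1];cv2.imwrite('pics/c9.png',cv2.resize(s[200:320,310:430],None,fx=4,fy=4,interpolation=2))
E
```

```text
t: 20.78
tcp_pos: [0.6312, -0.0302, 0.3208]
tool_rot: [0.186, 0.983, 0.0, -0.001]
force: [-0.2, 0.3, -2.0]
finger_gap: 0.131
gripper_force: 40.2
t: 21.9
tcp_pos: [0.632, -0.031, 0.2644]
tool_rot: [-0.054, 0.999, -0.0, 0.0]
force: [-0.3, -0.1, -1.0]
finger_gap: 0.13
gripper_force: 40.2
```

View pics/c9.png

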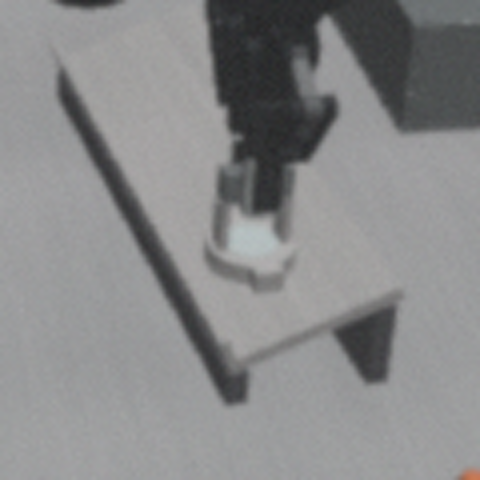

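Cell0 hangs over the near end of the board, handle up and ears along the board. I'll lower it in small steps and watch the force.

```bash
python3 -m jog '{"linear":[[0,0,-3],[0,0,-3],[0,0,0]],"turn":[0,0,0]}' 0 20; python3 -m jog '{"linear":[[0,0,-1.5],[0,0,0]],"turn":[0,0]}' | grep -E "pos|force:"; python3 -m jog '{"linear":[[0,0,-1.5],[0,0,0]],"turn":[0,0]}' | grep -E "pos|force:"
```

```text
t: 22.32
tcp_pos: [0.6316, -0.031, 0.2575]
tool_rot: [-0.054, 0.999, 0.0, -0.0]
force: [0.5, -0.6, -1.3]
finger_gap: 0.129
gripper_force: 40.2
tcp_pos: [0.6317, -0.031, 0.2561]
force: [0.2, 0.2, -0.7]
gripper_force: 40.2
tcp_pos: [0.6319, -0.0311, 0.2549]
force: [-0.1, 0.0, 0.0]
gripper_force: 40.6
```

```bash
for i in 1; do python3 -m jog '{"linear":[[0,0,-1],[0,0,0]],"turn":[0,0]}' | grep -E "pos|force:"; done
```

```text
tcp_pos: [0.6319, -0.031, 0.2547]
force: [-1.0, 0.2, 5.0]
gripper_force: 41.2
```

```bash
python3 -m jog '{"linear":[[0,0,-0.7],[0,0,0]],"turn":[0,0]}' | grep -E "pos|force:";  python3 -m jog '{"linear":[[0,0,-0.7],[0,0,0]],"turn":[0,0]}' | grep -E "pos|force:"
```

```text
tcp_pos: [0.6319, -0.0311, 0.2545]
force: [-2.4, 0.9, 8.1]
gripper_force: 41.8
tcp_pos: [0.6318, -0.031, 0.2544]
force: [-3.5, 0.2, 11.6]
gripper_force: 42.2
```

```bash
python3 -m jog '{"linear":[[0,0,1],[0,0,0]],"turn":[0,0]}' 0.1 20 | grep -E "pos|force:|gap";  python3 -m jog '{"linear":[[0,0,0],[0,0,0]],"turn":[0,0]}' 0.12 20| grep -E "pos|force:|gap"
```

```text
tcp_pos: [0.6319, -0.031, 0.2546]
force: [-3.0, 0.4, 7.4]
finger_gap: 0.132
gripper_force: 41.4
tcp_pos: [0.6319, -0.031, 0.2546]
force: [-1.4, -0.3, 7.4]
finger_gap: 0.137
gripper_force: 41.4
```

```bash
python3 -m jog '{"linear":[[0,0,0],[0,0,0]],"turn":[0,0]}' 0.135 20 | grep -E "pos|force:|gap";  python3 -m jog '{"linear":[[0,0,0],[0,0,0]],"turn":[0,0]}' 0.145 20| grep -E "pos|force:|gap"
```

```text
tcp_pos: [0.6319, -0.031, 0.2545]
force: [-1.4, 0.3, 6.3]
finger_gap: 0.135
gripper_force: 21.7
tcp_pos: [0.6317, -0.031, 0.253]
force: [0.6, -0.6, -0.6]
finger_gap: 0.147
gripper_force: 0.0
```

```bash
python3 -m jog '{"linear":[[0,0,0],[0,0,0],[0,0,0]],"turn":[0,0,0]}' 0.35 40 >/dev/null; python3 -m jog '{"linear":[[0,0,20],[0,0,40],[0,0,40]],"turn":[0,0,0]}'
python3 - <<'E'
from h import *
s=avg('side',2);t=avg('top',2)
cv2.imwrite('pics/c10.png',np.hstack([crop(t,300,150,85,75,4),crop(s,330,230,75,75,4)]))
E
```

```text
t: 25.32
tcp_pos: [0.6316, -0.0311, 0.3539]
tool_rot: [-0.054, 0.999, 0.0, -0.001]
force: [-0.1, -0.6, -0.0]
finger_gap: 0.349
gripper_force: 0.0
```

View pics/c10.png

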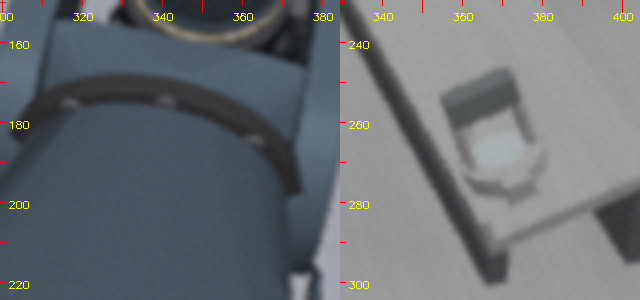

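Cell0 sits flat on the board, with its handle at about side (364,253). Next I'll check that the bench cells are where they were and head for cell c.

```bash
cat > chk.py <<'E'
from h import *
z=np.load("i0.npz")
for n,k,P in(("top","t",((260,268),(313,267),(381,270))),("side","s",((282,236),(287,263),(288,305)))):
    im=avg(n,2)
    for x,y in P: print(n,(x,y),cv2.absdiff(im,z[k])[y-20:y+20,x-18:x+18].mean().round(1),end=" | ")
    print()
E
python3 chk.py; python3 -m jog '{"linear":[[-25,-10,0],[-25,-10,0],[-25,-10,0],[-25,-10,0],[-25,-10,0],[-25,-10,0],[-25,-10,0],[-16,-5,0],[0,0,0],[0,0,0],[0,0,0],[0,0,0]],"turn":[-1,-1,-1,-1,-1,-1,-1,-1,-1,-1,-1,-1]}' 0.6 60 && python3 -m jog '{"linear":[[0,0,0],[0,0,0],[0,0,0],[0,0,0],[0,0,0],[0,0,-20],[0,0,-20],[0,0,-20],[0,0,-10],[0,0,-10],[0,0,0]],"turn":[-1,-1,-1,-1,-1,-1,-1,-1,-1,-1,-0.25]}'; python3 chk.py
```

```text
top (260, 268) 38.0 | top (313, 267) 45.6 | top (381, 270) 41.7 | 
side (282, 236) 10.2 | side (287, 263) 20.4 | side (288, 305) 7.5 | 
t: 27.22
tcp_pos: [0.4405, -0.106, 0.3525]
tool_rot: [0.454, 0.891, -0.0, -0.001]
force: [-1.1, -0.3, -0.1]
finger_gap: 0.6
gripper_force: 0.0
t: 28.6
tcp_pos: [0.4404, -0.1059, 0.2721]
tool_rot: [0.794, 0.608, -0.001, -0.002]
force: [0.3, 0.8, -0.2]
finger_gap: 0.599
gripper_force: 0.0
top (260, 268) 27.0 | top (313, 267) 41.2 | top (381, 270) 54.1 | 
side (282, 236) 66.6 | side (287, 263) 41.3 | side (288, 305) 11.6 |
```

```bash
python3 -m jog '{"linear":[[0,0,-30],[0,0,-25],[0,0,-10],[0,0,0]],"turn":[0,0,0,0]}' && python3 -m jog '{"linear":[[0,0,0],[0,0,0],[0,0,0],[0,0,0],[0,0,0]],"turn":[0,0,0,0,0]}' 0 40 && python3 -m jog '{"linear":[[0,0,3],[0,0,40],[0,0,50],[0,0,18],[0,0,0]],"turn":[0,0,0,0,0]}'
```

```text
t: 29.3
tcp_pos: [0.4408, -0.1061, 0.2081]
tool_rot: [0.794, 0.608, -0.0, -0.0]
force: [-0.7, 0.0, -0.0]
finger_gap: 0.597
gripper_force: 0.0
t: 29.92
tcp_pos: [0.4411, -0.1062, 0.209]
tool_rot: [0.794, 0.608, 0.0, 0.001]
force: [-0.3, -0.5, 6.2]
finger_gap: 0.132
gripper_force: 44.9
t: 30.55
tcp_pos: [0.4408, -0.106, 0.3204]
tool_rot: [0.794, 0.608, 0.001, 0.001]
force: [0.9, -0.4, -1.2]
finger_gap: 0.126
gripper_force: 43.9
```

```bash
python3 -m jog '{"linear":[[0,0,20],[30.4,25.7,0],[30.4,25.7,0],[30.4,25.7,0],[30.4,25.7,0],[30.4,25.7,0],[30.5,26,0],[0,0,0],[0,0,0],[0,0,0],[0,0,0],[0,0,0]],"turn":[1,1,1,1,1,1,1,1,1,1,1,1]}' && python3 -m jog '{"linear":[[0,0,0],[0,0,0],[0,0,0],[0,0,0],[0,0,0],[0,0,0],[0,0,-20],[0,0,-20],[0,0,-20],[0,0,-14],[0,0,-6],[0,0,0]],"turn":[1,1,1,1,1,1,1,1,1,1,0.25,0]}';python3 -m jog '{"linear":[[0,0,-1.5],[0,0,-1.5],[0,0,0]],"turn":[0,0,0]}' | grep -E "pos|force:"; python3 -m jog '{"linear":[[0,0,-1],[0,0,0]],"turn":[0,0]}' | grep -E "pos|force:"
```

```text
t: 32.05
tcp_pos: [0.6226, 0.0485, 0.3366]
tool_rot: [0.382, 0.924, -0.001, -0.002]
force: [0.3, 0.3, -1.2]
finger_gap: 0.131
gripper_force: 43.8
t: 33.55
tcp_pos: [0.6228, 0.0485, 0.2578]
tool_rot: [-0.053, 0.999, 0.0, -0.001]
force: [-0.1, -0.4, -2.4]
finger_gap: 0.134
gripper_force: 43.8
tcp_pos: [0.6233, 0.0485, 0.2566]
force: [-0.1, 0.2, -2.1]
gripper_force: 43.8
tcp_pos: [0.6234, 0.0485, 0.2558]
force: [-0.6, -0.9, 1.6]
gripper_force: 44.3
```

```bash
python3 -m jog '{"linear":[[0,0,-1],[0,0,0]],"turn":[0,0]}' | grep -E "pos|force:"; python3 -m jog '{"linear":[[0,0,0],[0,0,0]],"turn":[0,0]}' 0.135 20 | grep -E "pos|force:|gap";  python3 -m jog '{"linear":[[0,0,-0.5],[0,0,0],[0,0,0]],"turn":[0,0,0]}' 0.145 20| grep -E "pos|force:|gap"
```

```text
tcp_pos: [0.6234, 0.0485, 0.2556]
force: [-1.6, 0.7, 6.8]
gripper_force: 45.1
tcp_pos: [0.6234, 0.0485, 0.2555]
force: [-1.9, 0.4, 6.6]
finger_gap: 0.138
gripper_force: 21.2
tcp_pos: [0.6232, 0.0484, 0.2535]
force: [0.1, 0.9, -0.5]
finger_gap: 0.146
gripper_force: 0.0
```

```bash
python3 -m jog '{"linear":[[0,0,0],[0,0,0],[0,0,20],[0,0,40],[0,0,40]],"turn":[0,0,0,0,0]}' 0.35 60;python3 chk.py; python3 - <<'E'
from h import *
np.set_printoptions(precision=4,suppress=True)
s=avg("side",3);cv2.imwrite("s1.png",s)
# bright-disc and darker-handle components in side view around bench cells
g=cv2.cvtColor(s,cv2.COLOR_BGR2GRAY);m=np.zeros_like(g);m[205:330,225:330]=(g[205:330,225:330]<95)
n,l,st,c=cv2.connectedComponentsWithStats(m)
for i in range(1,n):
    if st[i,4]>40: print("dark side",st[i],c[i])
z=np.load("i0.npz")["s"];g=cv2.cvtColor(z,cv2.COLOR_BGR2GRAY);m=np.zeros_like(g);m[205:330,225:330]=(g[205:330,225:330]<95)
n,l,st,c=cv2.connectedComponentsWithStats(m)
for i in range(1,n):
    if st[i,4]>40: print("dark side0",st[i],c[i])
E
```

```text
t: 35.67
tcp_pos: [0.6231, 0.0484, 0.3544]
tool_rot: [-0.054, 0.999, 0.0, -0.001]
force: [-0.0, 0.3, -0.0]
finger_gap: 0.35
gripper_force: 0.0
top (260, 268) 48.8 | top (313, 267) 52.6 | top (381, 270) 29.2 | 
side (282, 236) 8.1 | side (287, 263) 19.2 | side (288, 305) 16.5 | 
dark side [261 205  42  27 407] [280.688  215.3514]
dark side [325 218   5  15  43] [327.0233 224.8372]
dark side [227 255  20  28 327] [235.8165 268.2324]
dark side [274 254  13  12  81] [279.9877 259.7901]
dark side [225 284  21  32 299] [234.6355 297.8863]
dark side [248 324  30   6 115] [263.9478 327.287 ]
dark side0 [261 205  43  27 462] [280.6407 214.8485]
dark side0 [325 218   5  15  43] [327.0233 224.8372]
dark side0 [280 248  12  12  78] [285.6538 253.9872]
dark side0 [227 255  20  28 342] [235.8333 268.3596]
dark side0 [225 284  21  32 323] [234.3777 298.3684]
dark side0 [284 292   8  13  51] [287.2353 299.6863]
dark side0 [247 324  31   6 123] [264.0244 327.252 ]
```

Cell b has been knocked: its side handle centroid went from (285.7,254.0) to (280.0,259.8). Cell a is unmoved, so I'll take it next, and b can be measured with the arm out of the way.

```bash
python3 -m jog '{"linear":[[-28.7,20.4,0],[-28.7,20.4,0],[-28.7,20.4,0],[-28.7,20.4,0],[-28.7,20.4,0],[-28.5,20.6,0],[0,0,0],[0,0,0],[0,0,0],[0,0,0],[0,0,0],[0,0,0]],"turn":[-1,-1,-1,-1,-1,-1,-1,-1,-1,-1,-1,-1]}' 0.6 60 >/dev/null&& python3 -m jog '{"linear":[[0,0,-20],[0,0,-30],[0,0,-30],[0,0,-30],[0,0,-25],[0,0,-10.5],[0,0,0]],"turn":[-1,-1,-1,-1,-0.29,0,0]}' && python3 -m jog '{"linear":[[0,0,0],[0,0,0],[0,0,0],[0,0,0],[0,0,0]],"turn":[0,0,0,0,0]}' 0 40 && python3 -m jog '{"linear":[[0,0,3],[0,0,40],[0,0,50],[0,0,40],[0,0,0]],"turn":[0,0,0,0,0]}'
```

```text
t: 38.4
tcp_pos: [0.451, 0.171, 0.2074]
tool_rot: [0.61, 0.792, -0.001, -0.001]
force: [0.4, -0.5, 0.6]
finger_gap: 0.597
gripper_force: 0.0
t: 39.02
tcp_pos: [0.4516, 0.1711, 0.2092]
tool_rot: [0.611, 0.792, 0.001, 0.001]
force: [-1.0, 0.5, 6.0]
finger_gap: 0.133
gripper_force: 42.2
t: 39.65
tcp_pos: [0.4519, 0.1712, 0.344]
tool_rot: [0.611, 0.792, 0.002, 0.002]
force: [0.1, 0.5, -1.8]
finger_gap: 0.125
gripper_force: 41.2
```

```bash
python3 -m jog '{"linear":[[31,7.3,0],[31,7.3,0],[31,7.3,0],[31,7.3,0],[30.9,7.3,0],[0,0,0],[0,0,0],[0,0,0],[0,0,0],[0,0,0],[0,0,0],[0,0,0]],"turn":[1,1,1,1,1,1,1,1,1,1,1,1]}' >/dev/null&& python3 -m jog '{"linear":[[0,0,-20],[0,0,-20],[0,0,-20],[0,0,-14],[0,0,-8],[0,0,0],[0,0,0]],"turn":[1,1,1,1,0.29,0,0]}';python3 -m jog '{"linear":[[0,0,-1.5],[0,0,-1.5],[0,0,0]],"turn":[0,0,0]}' | grep -E "pos|force:"; python3 -m jog '{"linear":[[0,0,-1],[0,0,0]],"turn":[0,0]}' | grep -E "pos|force:"
```

```text
t: 42.02
tcp_pos: [0.6063, 0.2076, 0.2594]
tool_rot: [-0.054, 0.999, 0.0, 0.0]
force: [-0.3, 1.0, -1.3]
finger_gap: 0.131
gripper_force: 41.1
tcp_pos: [0.6061, 0.2075, 0.2565]
force: [0.1, -0.2, -1.6]
gripper_force: 41.1
tcp_pos: [0.6062, 0.2076, 0.2558]
force: [-0.8, 1.0, 1.8]
gripper_force: 41.7
```

```bash
python3 -m jog '{"linear":[[0,0,-1],[0,0,0]],"turn":[0,0]}' | grep -E "pos|force:"; python3 -m jog '{"linear":[[0,0,0],[0,0,0]],"turn":[0,0]}' 0.135 20 | grep -E "pos|force:|gap";  python3 -m jog '{"linear":[[0,0,-0.5],[0,0,0],[0,0,0]],"turn":[0,0,0]}' 0.145 20| grep -E "pos|force:|gap"
python3 -m jog '{"linear":[[0,0,0],[0,0,0],[0,0,20],[0,0,40],[0,0,40]],"turn":[0,0,0,0,0]}' 0.35 60
python3 - <<'E'
from h import *
t=avg("top",3);s=avg("side",3);np.savez("i2.npz",t=t,s=s)
cv2.imwrite('pics/c11.png',np.hstack([crop(t,285,235,60,60,6),crop(s,258,230,60,60,6)]))
E
```

```text
tcp_pos: [0.6062, 0.2076, 0.2556]
force: [-2.5, -0.4, 7.0]
gripper_force: 42.4
tcp_pos: [0.6062, 0.2076, 0.2555]
force: [-2.4, 0.7, 4.9]
finger_gap: 0.139
gripper_force: 21.1
tcp_pos: [0.6062, 0.2075, 0.2535]
force: [0.6, 0.2, 0.3]
finger_gap: 0.144
gripper_force: 0.0
t: 44.15
tcp_pos: [0.6061, 0.2075, 0.3544]
tool_rot: [-0.054, 0.999, -0.0, -0.001]
force: [0.6, 0.5, -0.4]
finger_gap: 0.35
gripper_force: 0.0
```

View pics/c11.png

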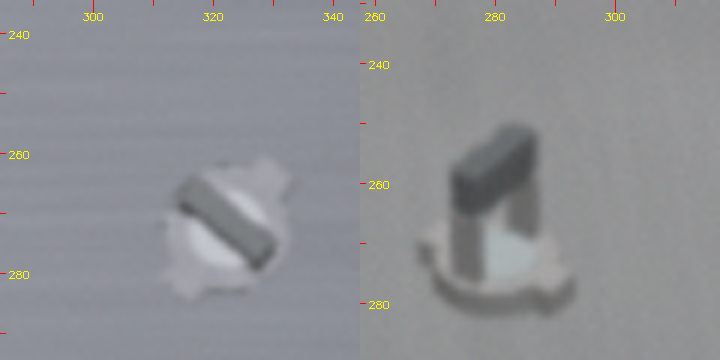

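```bash
python3 - <<'E'
from h import *
np.set_printoptions(precision=4,suppress=True)
print(tri((322.2,271.5),(279.8,257.5)),onz("top",(322.2,271.5),.05),onz("top",(323,273.2),.012))
f=lambda x,y:(285+x/6-.5,235+y/6-.5)
for p,q,z in(((188,190),(266,258),.059),((278,176),(185,289),.012)):
    d=onz("top",f(*q),z)-onz("top",f(*p),z);print(np.degrees(np.arctan2(d[1],d[0])),np.linalg.norm(d))
E
```

```text
(array([0.4365, 0.0268, 0.0505]), [np.float64(0.0007128842658094044), np.float64(0.0007128842658092601)]) [0.4372 0.0267 0.05  ] [0.4359 0.0254 0.012 ]
-132.3203483773055 0.03834700962325064
139.3207583002774 0.05644606634304106
```

```bash
python3 -m jog '{"linear":[[-28.2,-30.2,0],[-28.2,-30.2,0],[-28.2,-30.2,0],[-28.2,-30.2,0],[-28.2,-30.3,0],[-28.2,-30.4,0],[0,0,-30],[0,0,-30],[0,0,-20],[0,0,0]],"turn":[1,1,1,1,1,1,1,1,0.4,0]}' 0.6 60 >/dev/null&& python3 -m jog '{"linear":[[0,0,-30],[0,0,-25],[0,0,-10.5],[0,0,0]],"turn":[0,0,0,0]}' && python3 -m jog '{"linear":[[0,0,0],[0,0,0],[0,0,0],[0,0,0],[0,0,0]],"turn":[0,0,0,0,0]}' 0 40 && python3 -m jog '{"linear":[[0,0,3],[0,0,40],[0,0,50],[0,0,40],[0,0,0]],"turn":[0,0,0,0,0]}'
```

```text
t: 46.2
tcp_pos: [0.437, 0.0261, 0.2081]
tool_rot: [-0.408, 0.913, 0.0, -0.0]
force: [1.2, -0.7, 0.2]
finger_gap: 0.598
gripper_force: 0.0
t: 46.82
tcp_pos: [0.4372, 0.026, 0.2091]
tool_rot: [-0.408, 0.913, -0.0, 0.001]
force: [-0.4, -0.9, 6.9]
finger_gap: 0.132
gripper_force: 41.4
t: 47.45
tcp_pos: [0.4375, 0.0261, 0.3438]
tool_rot: [-0.408, 0.913, -0.002, 0.003]
force: [0.8, -0.2, -2.1]
finger_gap: 0.134
gripper_force: 40.3
```

```bash
python3 -m jog '{"linear":[[29.6,17,0],[29.6,17,0],[29.6,17,0],[29.6,17,0],[29.6,17,0],[29.7,17,0],[0,0,0],[0,0,0],[0,0,0],[0,0,0]],"turn":[-1,-1,-1,-1,-1,-1,-1,-1,-0.4,0]}' >/dev/null&& python3 -m jog '{"linear":[[0,0,-20],[0,0,-20],[0,0,-20],[0,0,-14],[0,0,-8],[0,0,0],[0,0,0]],"turn":[0,0,0,0,0,0,0]}';python3 -m jog '{"linear":[[0,0,-1.5],[0,0,-1.5],[0,0,0]],"turn":[0,0,0]}' | grep -E "pos|force:"; python3 -m jog '{"linear":[[0,0,-1],[0,0,0]],"turn":[0,0]}' | grep -E "pos|force:"
```

```text
t: 49.58
tcp_pos: [0.615, 0.1281, 0.26]
tool_rot: [-0.054, 0.999, -0.0, 0.001]
force: [0.4, 0.5, -1.4]
finger_gap: 0.132
gripper_force: 40.2
tcp_pos: [0.6146, 0.1281, 0.2563]
force: [0.3, 0.2, -2.1]
gripper_force: 40.2
tcp_pos: [0.6147, 0.1281, 0.2557]
force: [-1.5, -0.1, 1.9]
gripper_force: 40.8
```

```bash
python3 -m jog '{"linear":[[0,0,-0.7],[0,0,0]],"turn":[0,0]}' | grep -E "pos|force:"; python3 -m jog '{"linear":[[0,0,0],[0,0,0]],"turn":[0,0]}' 0.135 20 | grep -E "pos|force:|gap";  python3 -m jog '{"linear":[[0,0,-0.8],[0,0,0],[0,0,0]],"turn":[0,0,0]}' 0.145 20| grep -E "pos|force:|gap"
python3 -m jog '{"linear":[[0,0,0],[0,0,0],[0,0,20],[0,0,40],[0,0,40]],"turn":[0,0,0,0,0]}' 0.35 60
```

```text
tcp_pos: [0.6147, 0.1281, 0.2555]
force: [-1.9, -0.7, 5.2]
gripper_force: 41.3
tcp_pos: [0.6147, 0.1281, 0.2555]
force: [-1.5, 0.2, 5.5]
finger_gap: 0.135
gripper_force: 21.0
tcp_pos: [0.6147, 0.128, 0.2535]
force: [-0.2, 0.2, 0.1]
finger_gap: 0.146
gripper_force: 0.0
t: 51.7
tcp_pos: [0.6145, 0.128, 0.3545]
tool_rot: [-0.054, 0.999, 0.0, -0.001]
force: [0.5, 0.3, -0.1]
finger_gap: 0.349
gripper_force: 0.0
```

```bash
python3 -m jog '{"linear":[[-29.8,39,0],[-29.8,39,0],[-29.8,39,0],[-29.8,39,0],[-30,38.7,0],[0,0,0],[0,0,-30],[0,0,-30],[0,0,-23.1],[0,0,0]],"turn":[1,1,1,0.83,0,0,0,0,0,0]}' 1 && python3 -m jog '{"linear":[[0,0,0],[0,0,0],[0,0,0],[0,0,0],[0,0,0],[0,0,0]],"turn":[0,0,0,0,0,0]}' 0 100 && python3 -m jog '{"linear":[[0,0,20],[0,0,40],[0,0,40],[0,0,0]],"turn":[0,0,0,0]}'
```

```text
t: 52.95
tcp_pos: [0.4656, 0.3217, 0.2691]
tool_rot: [-0.219, 0.976, -0.001, -0.002]
force: [-0.5, -0.0, 0.7]
finger_gap: 0.999
gripper_force: 0.0
t: 53.7
tcp_pos: [0.4657, 0.3229, 0.2715]
tool_rot: [-0.219, 0.976, 0.0, 0.001]
force: [-0.9, 0.3, 5.5]
finger_gap: 0.175
gripper_force: 97.5
t: 54.2
tcp_pos: [0.4661, 0.3232, 0.3734]
tool_rot: [-0.219, 0.976, 0.001, 0.003]
force: [0.8, 0.3, -1.3]
finger_gap: 0.177
gripper_force: 97.4
```

```bash
python3 - <<'E'
from h import *
np.set_printoptions(precision=4,suppress=True)
z=np.load("i2.npz")
def dark(im,p,r):
    g=cv2.cvtColor(im,cv2.COLOR_BGR2GRAY).astype(float)
    x,y=map(int,np.round(p));a=cv2.GaussianBlur(g,(0,0),1)[y-4:y+5,x-4:x+5];i=np.unravel_index(a.argmin(),a.shape);x,y=x-4+i[1],y-4+i[0]
    a=g[y-r:y+r+1,x-r:x+r+1];bg=np.median(np.r_[a[0],a[-1],a[:,0],a[:,-1]]);k=np.clip(bg-a-6,0,None)
    Y,X=np.mgrid[y-r:y+r+1,x-r:x+r+1];return [(X*k).sum()/k.sum(),(Y*k).sum()/k.sum()]
a=np.radians(13.5);u=.042*np.array([np.cos(a),np.sin(a),0]);c=np.array([.5648,-.2946,.048])
for n,k,r in(("top","t",3),("side","s",4)):
    H=[]
    for sg in(1,-1):
        p=proj(n,c+sg*u)[0];q=dark(z[k],p,r);H.append(onz(n,q,.048));print(n,p,q)
    d=H[0]-H[1];print(np.mean(H,0),np.linalg.norm(d),np.degrees(np.arctan2(d[1],d[0])))
E
```

```text
top [456.8351 194.9038] [np.float64(460.18373493975906), np.float64(198.94126506024097)]
top [467.5664 230.0161] [np.float64(466.84784520668427), np.float64(230.30870712401057)]
[ 0.5597 -0.2973  0.048 ] 0.07353070186915422 8.474758377051526
side [393.3439 352.2564] [np.float64(393.27272727272725), np.float64(353.05080213903744)]
side [348.7978 365.1431] [np.float64(348.5165441176471), np.float64(363.5147058823529)]
[ 0.5646 -0.2937  0.048 ] 0.08200232428976 9.954216602320127
```

```bash
python3 -m jog '{"linear":[[7.7,-47.5,0],[7.7,-47.5,0],[7.7,-47.5,0],[7.7,-47.5,0],[7.7,-47.5,0],[7.7,-47.5,0],[7.7,-47.5,0],[7.7,-47.5,0],[7.7,-47.5,0],[7.7,-47.5,0],[7.7,-47.5,0]],"turn":[-1,-1,-0.76,0,0,0,0,0,0,0,0]}' >/dev/null && python3 -m jog '{"linear":[[7.7,-47.5,0],[7.3,-47.5,0],[0,0,-25],[0,0,-24],[0,0,0],[0,0,0]],"turn":[0,0,0,0,0,0]}'
python3 - <<'E'
from h import *
s=avg("side",3);z=np.load("i2.npz")["s"]
x=sense()["tcp_pos"];a=np.radians(11.5);u=np.array([np.cos(a),np.sin(a),0])
for k in(1,-1):
    p=np.array([*x[:2],x[2]-.2525])+k*.042*u;print(p,proj("side",p),proj("side",[.5648+k*.042*u[0],-.2946+k*.042*u[1],.048]))
cv2.imwrite("pics/c12.png",np.hstack([crop(s,330,310,80,75,5),crop(z,330,310,80,75,5)]))
E
```

```text
t: 56.32
tcp_pos: [0.5652, -0.2946, 0.3212]
tool_rot: [-0.101, 0.995, 0.0, -0.0]
force: [-0.3, -0.9, -2.0]
finger_gap: 0.174
gripper_force: 97.9
[ 0.6066543  -0.28635711  0.07019764] [[395.45882566 343.16326082]] [[393.7582153  352.84093934]]
[ 0.52434062 -0.30310402  0.07019764] [[349.54984872 354.7049932 ]] [[348.43690296 364.5219058 ]]
```

View pics/c12.png

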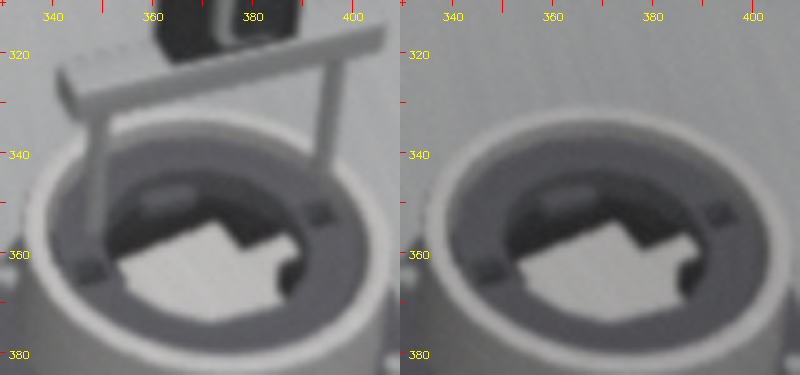

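The pin tips at about (394.3,343.5) and (348.7,356) sit just above the holes at (393.5,352.1) and (347.5,363.5).

```bash
python3 - <<'E'
from h import *
np.set_printoptions(precision=4,suppress=True)
T=[onz("side",p,.0695) for p in((394.3,343.3),(348.7,355.5))]
H=[onz("side",p,.048) for p in((393.5,352.3),(347.7,363.5))]
print(T,H,np.mean(H,0)-np.mean(T,0))
for q in(T,H):
    d=q[0]-q[1];print(np.linalg.norm(d),np.degrees(np.arctan2(d[1],d[0])))
E
```

```text
[array([ 0.6049, -0.2857,  0.0695]), array([ 0.5228, -0.304 ,  0.0695])] [array([ 0.6059, -0.2849,  0.048 ]), array([ 0.5229, -0.3006,  0.048 ])] [ 0.0005  0.0021 -0.0215]
0.08412415136818795 12.54438071620743
0.08445669810770455 10.67989487512546
```

```bash
python3 -m jog '{"linear":[[0,0,-10],[0,0,-6],[0,0,-2],[0,0,-2],[0,0,0]],"turn":[-0.2,0,0,0,0]}'| grep -E "pos|force:";python3 -m jog '{"linear":[[0,0,-1.5],[0,0,0]],"turn":[0,0]}'| grep -E "pos|force:";python3 -m jog '{"linear":[[0,0,-1.5],[0,0,0]],"turn":[0,0]}'| grep -E "pos|force:"
```

```text
tcp_pos: [0.5652, -0.2948, 0.3016]
force: [-0.7, -0.5, -2.2]
gripper_force: 97.9
tcp_pos: [0.5651, -0.2947, 0.3002]
force: [-0.7, -0.3, -1.9]
gripper_force: 97.9
tcp_pos: [0.5651, -0.2947, 0.2986]
force: [0.5, 0.8, -1.9]
gripper_force: 97.9
```

```bash
python3 -m jog '{"linear":[[0,0,-1.5],[0,0,-1],[0,0,-1],[0,0,0]],"turn":[0,0,0,0]}'| grep -E "pos|force:";python3 -m jog '{"linear":[[0,0,0],[0,0,0],[0,0,0],[0,0,0],[0,0,0],[0,0,0],[0,0,0],[0,0,0]],"turn":[-1,-1,-1,-1,-1,-1,-1,-1]}'; python3 -c 'from station import *;print(sense()["ft_torque"][2])'; python3 -m jog '{"linear":[[0,0,0],[0,0,0],[0,0,0],[0,0,0],[0,0,0],[0,0,0]],"turn":[-1,-1,-1,-1,-1,-1]}'|grep rot; python3 -c 'from station import *;print(sense()["ft_torque"][2])'
```

```text
tcp_pos: [0.5651, -0.2947, 0.2951]
force: [0.9, -0.6, -1.2]
gripper_force: 97.9
t: 59.1
tcp_pos: [0.5652, -0.2947, 0.2952]
tool_rot: [0.255, 0.967, -0.0, -0.0]
force: [0.7, 1.0, -2.1]
finger_gap: 0.178
gripper_force: 97.8
0.2768821489868468
tool_rot: [0.497, 0.868, -0.0, -0.0]
0.19716264624686985
```

```bash
T='from station import *;print(sense()["ft_torque"][2],sense()["tool_rot"][:2])'; python3 -m jog '{"linear":[[0,0,0],[0,0,0]],"turn":[-1,-1]}'>/dev/null; python3 -c "$T"; python3 -m jog '{"linear":[[0,0,0],[0,0,0]],"turn":[-0.5,0]}'>/dev/null; python3 -c "$T"; python3 -m jog '{"linear":[[0,0,0],[0,0,0]],"turn":[-0.4,0]}'>/dev/null; python3 -c "$T"
```

```text
0.24253295619519782 [0.57044093 0.82133863]
0.023288297875896456 [0.58725076 0.80940505]
1.0900298204630487 [0.60036329 0.79972732]
```

```bash
python3 -m jog '{"linear":[[0,0,0],[0,0,0],[0,0,10],[0,0,30],[0,0,35.5],[-7.7,47.5,0],[-7.7,47.5,0],[-7.7,47.5,0],[-7.7,47.5,0],[-7.7,47.5,0],[-7.7,47.5,0],[-7.7,47.5,0]],"turn":[0.7,0,0,0,0,1,1,1,1,1,1,1]}' && python3 -m jog '{"linear":[[-7.7,47.5,0],[-7.7,47.5,0],[-7.7,47.5,0],[-7.7,47.5,0],[-7.7,47.5,0],[-7.3,47.5,0],[0,0,0],[0,0,0],[0,0,0],[0,0,0],[0,0,0],[0,0,0]],"turn":[1,1,1,1,1,1,1,1,1,1,1,1]}' && python3 -m jog '{"linear":[[0,0,0],[0,0,-40],[0,0,-40],[0,0,-14],[0,0,-4],[0,0,-1.5],[0,0,0]],"turn":[0.16,0,0,0,0,0,0]}'
```

```text
t: 62.1
tcp_pos: [0.511, 0.0391, 0.3717]
tool_rot: [0.304, 0.953, 0.0, 0.001]
force: [-0.3, -0.3, -2.5]
finger_gap: 0.178
gripper_force: 97.9
t: 63.6
tcp_pos: [0.4655, 0.3227, 0.3716]
tool_rot: [-0.213, 0.977, 0.0, 0.001]
force: [0.7, 0.3, -1.2]
finger_gap: 0.172
gripper_force: 98.1
t: 64.47
tcp_pos: [0.4659, 0.323, 0.2724]
tool_rot: [-0.219, 0.976, 0.0, 0.001]
force: [-0.2, -0.0, -2.4]
finger_gap: 0.174
gripper_force: 98.2
```

```bash
python3 -m jog '{"linear":[[0,0,-0.7],[0,0,0]],"turn":[0,0]}'| grep -E "pos|force:" && python3 -m jog '{"linear":[[0,0,0],[0,0,0],[0,0,0],[0,0,0],[0,0,0],[0,0,0]],"turn":[0,0,0,0,0,0]}' 1 >/dev/null&& python3 -m jog '{"linear":[[0,0,40],[0,0,50],[0,0,50],[-28,40,0],[-28,40,0],[-28,40,0],[-28,40,0],[-28,40,0],[-28,40,0],[-28,40,0],[0,0,0],[0,0,0]],"turn":[0,0,0,0,0,0,0,0,0,0,0,0]}'
python3 - <<'E'
from h import *
np.set_printoptions(precision=4,suppress=True)
t=avg("top",3);s=avg("side",3);np.savez("i3.npz",t=t,s=s);z=np.load("i0.npz")
for n,im,z0 in(("top",t,z["t"]),("side",s,z["s"])):
    for k in(z0,im):
        g=cv2.cvtColor(k,cv2.COLOR_BGR2GRAY);y,x=(slice(235,285),slice(165,215)) if n=="top" else (slice(160,200),slice(262,300))
        a=np.argwhere(g[y,x]<45);print("spanner",n,a.mean(0)[::-1],len(a))
# handles on board: expected bar-top centre vs dark handle blobs
xb=np.array([.994*.94,.107*.94,.342]);n_=np.array([-.342*.994,-.342*.107,.94]);yb=np.array([-.107,.994,0])
g=cv2.cvtColor(t,cv2.COLOR_BGR2GRAY);gs=cv2.cvtColor(s,cv2.COLOR_BGR2GRAY)
for yy in(-.12,-.04,.04,.12):
    p=np.array([.637,.0905,.045])+yy*yb+.05*n_;r=[]
    for nm,G in(("top",g),("side",gs)):
        q=proj(nm,p)[0];x,y=map(int,np.round(q));w=G[y-12:y+13,x-12:x+13].astype(float)
        m=(w<np.median(w)-18).astype(np.uint8);c,l,st,ce=cv2.connectedComponentsWithStats(m);i=1+st[1:,4].argmax();r.append(ce[i]+[x-12,y-12]);print(nm,q,r[-1],st[i])
    P,e=tri(*r);d=P-[.637,.0905,.045];print("bar in board",d@xb,d@yb,d@n_,e[0])
E
```

```text
tcp_pos: [0.4658, 0.3229, 0.2715]
force: [-0.3, 0.4, 2.9]
gripper_force: 98.9
t: 66.97
tcp_pos: [0.2694, 0.6024, 0.4101]
tool_rot: [-0.22, 0.976, -0.001, -0.0]
force: [-0.1, 0.3, -0.8]
finger_gap: 0.999
gripper_force: 0.0
spanner top [19.2083 24.4861] 216
spanner top [18.3565 24.3981] 216
spanner side [18.6765 17.6814] 204
spanner side [18.875 17.325] 200
top [346.0402 181.1342] [346.2738 186.4048] [ 8 11  9 14 84]
side [374.3676 249.9535] [368.7305 254.1976] [  0   9  16  16 167]
bar in board -0.013229486820750317 -0.11923794273509879 0.04482579225768747 0.0009720073954848597
top [310.1514 185.7813] [310.7821 191.4231] [10 11  7 14 78]
side [362.0422 231.3188] [355.7634 233.4086] [  0   0  16  25 186]
bar in board -0.01369722473913652 -0.039482892055832865 0.051001209262698674 0.001251429250415676
top [274.2774 190.4494] [275.0706 195.7294] [10 11  7 14 85]
side [351.1354 214.8232] [344.8602 217.0699] [  0   0  16  25 186]
bar in board -0.013874405732721692 0.04034020246727506 0.05051098082927445 0.0021258028625262336
top [238.465  195.1325] [239.4444 200.5556] [ 9 11  9 14 99]
side [341.4136 200.1151] [335.0217 197.6931] [  0   0  14  24 277]
bar in board -0.01191776010291901 0.11783572968366271 0.06491741106955305 0.0015121943140858393
```

```bash
python3 - <<'E'
from h import *
np.set_printoptions(precision=4,suppress=True)
A=np.load("i0.npz");B=np.load("i2.npz");D=np.load("i3.npz")
for n,k,w in(("top","t",(slice(190,232),slice(436,490))),("side","s",(slice(335,385),slice(340,402)))):
    print("ring holes dark px diff vs start:",)
    for nm,p in(("A",(478.75,204.6) if n=="top" else (386.4,374.6)),("B",(445.85,219.7) if n=="top" else (356.6,343.3))):
        x,y=map(int,np.round(p))
        o=[]
        for im in(A[k],D[k]):
            g=cv2.cvtColor(im,cv2.COLOR_BGR2GRAY).astype(float)[y-5:y+6,x-5:x+6];wt=np.clip(np.median(g)-g-6,0,None);Y,X=np.mgrid[y-5:y+6,x-5:x+6];o+=[(X*wt).sum()/wt.sum(),(Y*wt).sum()/wt.sum()]
        print(n,nm,np.array(o))
g=[cv2.cvtColor(q["t"],cv2.COLOR_BGR2GRAY) for q in(B,D)]
for p in((346,186),(311,191),(239,200)):
    for G in g:
        w=G[p[1]-12:p[1]+13,p[0]-12:p[0]+13].astype(float);a=np.argwhere(w<np.median(w)-18);print(p,a.mean(0)[::-1],len(a))
for nm,(x,y) in dict(jar=(436,286),puck=(158,199),carton=(496,292),gauge=(408,292),wrench=(517,237),nozzle=(415,160),bottle=(105,291)).items():
    print(nm,cv2.absdiff(A["t"],D["t"])[y-20:y+20,x-20:x+20].mean().round(1),end=" ")
E
```

```text
ring holes dark px diff vs start:
top A [477.9468 205.7561 476.9782 206.6527]
top B [446.692  219.3183 445.7034 218.9237]
ring holes dark px diff vs start:
side A [386.6905 374.7792 385.8037 375.1632]
side B [357.0349 344.2445 358.4636 344.5287]
(346, 186) [12.9697 15.447 ] 132
(346, 186) [13.0079 15.5984] 127
(311, 191) [12.6281 15.5372] 121
(311, 191) [12.4    15.2174] 115
(239, 200) [ 6.9825 11.6463] 229
(239, 200) [13.3493 15.4041] 146
jar 0.7 puck 1.0 carton 0.7 gauge 0.9 wrench 0.7 nozzle 0.7 bottle 0.7
```

The ring is back at its locked stop and the cells are at rest on the board. The spanner is home and none of the bystanders moved.

```bash
python3 -c "from station import *;print(sign_off())"
```

```text
the job is handed in; nothing more can be done
None
```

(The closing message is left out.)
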